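# Hook a shoe-polish tin out from under the slatted rack

## Robot

A 6-joint arm with a two-finger parallel gripper is mounted at the origin on the work surface. World frame = base frame: x ahead of the robot, y to its left, z up, the work surface at z = 0. Lengths are in m, angles in rad, forces in N, time in s.
With the tool pointing down it reaches from about 0.375 to 0.9 m from the base axis. Payload 3.1 kg.
Tool frame: the origin (TCP) lies midway between the tips of the shut fingers; the grasp point (between the pads) lies 19 mm behind it; x points along the fingers, y is the direction in which the jaws open and shut, and the axes are right-handed (so a half turn about x gives the same grasp; the last joint's range is limited). The gripper opens to 87 mm and grips with 3 to 60 N. Pads are 19 mm wide; open, the fingers measure 117 mm over their backs; the gripper's body (75 mm by 190 mm) begins 51 mm behind the grasp point.
Start: joints at [-1.345, 0.527, 1.433, -0, 1.181, -0.178], TCP at [0.246, -0.574, 0.223] pointing down, gripper open.
Joint ranges: [-3.08, 3.08], [-0.75, 2.2], [0.22, 2.44], [-1.43, 4.57], [0, 2.65], [-2.85, 2.85]. Speed limits (rad/s): [2.79, 2.79, 3.14, 3.14, 3.14, 3.14].

## Interface

Orientations are given as a unit quaternion [x, y, z, w].
In Python, from rig import get_obs, imaging, robot gives the robot as it stands.
- The arm moves only by the shell command python3 -m inch 'ROWS' [FORCE]. ROWS is JSON, a list of rows, each a list of 3 entries, a list of its own where there are three numbers: the finger opening in mm, from 0 to 87, then the shift along the tool's x, y, z in mm, then the turn, a rotation vector about the tool's x, y, z in degrees. In form: [[grip, [dx, dy, dz], [wx, wy, wz]], ...]. A call has 1 to 12 rows; each row shifts and turns the pose as measured when the row begins, along the tool's axes as they then stand; what a row does not reach is not made up. A row lasts 1/8 s, in which the tool goes at most 62.5 mm and 10.7 degrees, less where a joint would pass 70% of its speed; a pose out of reach is approached as far as the arm can. A call with a gripper value outside its range is refused whole. The fingers move at their own pace and stop on an object; FORCE is the grip in N (left out, the last holds). Time passes only in rows, so rows that do not move let the fingers close. It gives the time, the measured TCP pose, the force and the opening at its end, in the units of the state.
- get_obs(): the state, without advancing time (a new reading comes with each control period).
- imaging.camera(name): name is "scene" or "side" or "wrist"; returns the picture (420x560x3 uint8, red, green, blue); there is no depth.
- imaging.camera_params(name): a dict with "camera_matrix" (3x3 intrinsics, pixels), "xyz" and "rotation" of the camera in the world. Camera axes: x right, y down, z forward; pixel columns grow to the right and rows downward; lengths in m; the calibration is good to about 2 mm. The wrist camera is an equidistant fisheye: a pixel r from the principal point sees the ray r / f radians off the axis. A picture is of the moment at which its call begins: read the wrist's pose just before it. camera_params takes no time and is no camera call; for the wrist camera it gives the pose at the moment of the call.
- robot.hand_in(): hands the job in, once; it reports no verdict.
Trained networks look in the newest picture that a camera, given by its name, has taken for a name from the list of things; names that differ only in an ending like _2 or _b are one class to them, and where a whole thing is asked for, a point or a joint stands for the part that bears it (a point fixed in the world has none). Each returns a list of dicts, best first, with "confidence" (0 to 1); they miss things now and then, are a little off and sometimes report something else, mostly with a low value. They report only what shows in the picture. A call takes as long as a camera call. They do not tell look-alikes from the thing itself.
- imaging.cut_out(camera, target): "pixels" (420x560 bool, what is visible of it) and "box" ([centre column, centre row, width, height] in pixels, round what is visible of it).
- imaging.tip_of(camera, target): "pixel" ([column, row] in pixels: a listed point, or the origin of a listed thing).
The state is a dict: "time": time; "q": joint angles; "joint_velocities": joint speeds; "joint_torque": joint torques, N m; "position": TCP position; "tool_rot": TCP orientation; "ft_force": force on the tool from outside, world axes, zero at the start; "moment": the same for the moment, N m; "grip_width": finger opening in m.
Only numpy, scipy, OpenCV 4.12 (cv2) and the standard library are available. Lean on these libraries where they do the work, as an engineer would, in place of code of your own. Each camera call takes 0.05 s, during which the arm holds its last target. There are 200 camera calls.

## Task

A red shoe-polish tin has slid under the low slatted wooden rack. Pull the orange gap wand out of its grey sleeve by the bare shank, lay it down on the shelf and let go, then take it again by its black handle and use its hooked end under the rack to drag the tin gently out on the robot's side. Leave tin and wand lying flat and still on the shelf, both wholly in front of the rack; never touch the tin with the gripper, and leave the other things where they are.

Things in the scene. Friction and masses are not known exactly. Their poses are not given: they have to be found in the camera images.
- rack: Fixed low rack of wooden slats, 160 mm deep (x), 400 wide (y), 52 high; 40 mm free height below. Open at front and back; end bearers leave y -180 to 180 mm free. Origin: on the shelf surface under the middle of the front edge (nearest the robot). x points from that edge in under the rack, y along the edge, z up. In front of the rack is x below 0; gaps between slats are 20 mm.
- tin: Round red closed shoe-polish tin, 64 mm in diameter, 26 mm high, about 0.12 kg, lying flat on the shelf under the rack: its centre starts 42 to 65 mm behind the front edge (rack x), and between -85 and 60 mm in rack y. Origin: centre of its underside; z up.
- sleeve: Fixed grey plastic tunnel, 105 mm long, 54 wide, 40 high, no floor, closed at the back, open only at the mouth (44 mm wide, 36 high). x points out of the mouth, z up. Origin: on the shelf surface, on the centre line, 50 mm inside the mouth. At the start it hides the wand's handle (wand x along sleeve x); the wand slides out along x and is quite out once moved 100 mm.
- wand: Flat rigid wand lying on the shelf, 0.08 kg. Origin: centre of the underside of the black handle; x towards the hook, z up; the hook sticks out to the -y side. In mm: handle x -45..45, 24 wide, 26 high; orange shank x 45..137, 20 wide, 10 high, standing out of the sleeve; orange hook bar across the end x 137..149, y -60..10, 16 high. The tin fits in the corner of shank and bar.
- wand_hook (a point): The middle of the hook bar's outer (far) face, 5 mm above the wand's underside: at x 149, y -25, z 5 mm in the wand's frame.
- bucket: Bystander: lidded blue bucket, 232 mm across, 205 mm high, with a wire handle; origin centre of its underside.
- dustpan: Bystander: stainless dustpan, 190 mm by 210 mm, 50 mm high, its bar handle reaching 200 mm from the origin along its x; origin centre of its underside.
- brush: Bystander: green scrub brush with a bow handle, 160 mm (x) by 55 mm, 70 mm high; origin centre of its underside.
- spray: Bystander: closed grey spray bottle, 72 mm across, 206 mm high; origin centre of its underside.
- turntable_rim (a point): Bystander: a point on the rim of the small white plastic turntable (260 mm across, 32 mm high), 120 mm from its axis and 22 mm above the shelf, on the side towards the robot.
- jar_a: Bystander: squat jar with a black cap on the turntable, 72 mm across, 75 mm high; origin centre of its underside.
- jar_b: Bystander: squat jar with a yellow cap on the turntable, 72 mm across, 75 mm high; origin centre of its underside.
Things that resemble listed ones, but are neither listed nor needed, are in the scene too. Leave any purple or yellow look-alike of the sleeve alone.

How it is judged:
By the outcome, as a careful person would: the job done as asked, in the order asked, and still so for the second after the job is handed in, with the robot touching nothing.
It also fails if it takes over 54 s, if anything falls off the work surface, if the arm or the gripper's body presses on something with over 40 N, if the wrist force passes 120 N, or if a joint passes its speed limit or range.

## Working session

There is one attempt and no reset: what is moved stays moved. The work goes in short steps, Python scripts to look and compute and a shell command to move; the robot and the scene stay as the last step left them, time stands still between calls to the robot, and variables do not carry over. Pictures are saved under pics/ and viewed, about 8 in all and at most 12, crops included, and the job is handed in when it is done.

```bash
mkdir -p pics; ls
cat > h.py <<'E'
import numpy as np, cv2
from scipy.spatial.transform import Rotation as R
from rig import get_obs, imaging, robot
def P(n):
    p=imaging.camera_params(n); return np.array(p["camera_matrix"]),np.array(p["xyz"]),np.array(p["rotation"])
def ray(n,px,par=None):
    K,c,Rm=par or P(n)
    if Rm.ndim==1: Rm=R.from_quat(Rm).as_matrix()
    v=np.array([(px[0]-K[0,2])/K[0,0],(px[1]-K[1,2])/K[1,1],1.])
    if n=="wrist":
        r=np.hypot(v[0],v[1]); v=np.array([v[0]/r*np.sin(r),v[1]/r*np.sin(r),np.cos(r)]) if r>1e-9 else v
    v=Rm@v; return c,v/np.linalg.norm(v)
def onz(n,px,z,par=None):
    c,v=ray(n,px,par); return c+v*(z-c[2])/v[2]
def proj(n,X,par=None):
    K,c,Rm=par or P(n)
    if Rm.ndim==1: Rm=R.from_quat(Rm).as_matrix()
    v=Rm.T@(np.array(X)-c)
    if n=="wrist":
        r=np.hypot(v[0],v[1]);t=np.arctan2(r,v[2]);u=v[:2]/max(r,1e-9)*t
    else: u=v[:2]/v[2]
    return np.array([K[0,0]*u[0]+K[0,2],K[1,1]*u[1]+K[1,2]])
def tri(rays):
    A=sum(np.eye(3)-np.outer(v,v) for c,v in rays); b=sum((np.eye(3)-np.outer(v,v))@c for c,v in rays)
    return np.linalg.solve(A,b)
def save(n,im): cv2.imwrite("pics/"+n,im[:,:,::-1])
E
python3 - <<'E'
from h import *
np.set_printoptions(precision=3,suppress=True)
print(get_obs())
ims=[]
for n in("scene","side","wrist"):
    im=imaging.camera(n); save(n+"0.png",im); K,c,Rm=P(n); print(n,K[0,0],K[1,1],K[0,2],K[1,2],c,Rm.tolist())
    for t in("rack","tin","sleeve","wand","wand_hook"):
        for d in imaging.cut_out(n,t)[:2] if t!="wand_hook" else []:
            print(n,t,round(d["confidence"],2),np.round(d["box"]),end=" ")
        for d in imaging.tip_of(n,t)[:2]:
            print("tip",t,round(d["confidence"],2),np.round(d["pixel"],1), onz(n,d["pixel"],0.0))
        print()
E
```

```text
pics
{'time': 0.0, 'q': array([-1.345,  0.528,  1.434, -0.   ,  1.181, -0.178]), 'joint_velocities': array([-0.   , -0.   , -0.003,  0.001,  0.001,  0.   ]), 'joint_torque': array([  0.   , -44.004, -17.659,   0.064,   0.058,  -0.   ]), 'position': array([ 0.246, -0.574,  0.222]), 'tool_rot': array([-0.693, -0.143,  0.693, -0.141]), 'ft_force': array([-0.453, -0.023, -0.035]), 'moment': array([-0.018,  0.023,  0.039]), 'grip_width': 0.08676402460014151}
scene 476.38080219800554 476.38080219800554 282.4168816621653 210.5024772118901 [1.443 0.275 1.315] [0.5732245509716521, 0.7579433106503135, -0.2511389538006496, -0.18402385140982544]
scene rack 0.89 [280. 254. 136.  81.] scene rack 0.28 [139. 185.  20.  30.] 
tip tin 0.58 [261.9 239.7] [ 0.65  -0.034  0.   ]
tip tin 0.3 [141.9 189. ] [ 0.561 -0.509  0.   ]

scene sleeve 0.62 [177. 263.  37.  24.] scene sleeve 0.56 [209. 176.  32.  24.] tip sleeve 0.97 [239.3 154.4] [ 0.31  -0.229  0.   ]
tip sleeve 0.92 [210.7 177.1] [ 0.443 -0.293  0.   ]

tip wand 0.73 [212.4 181.2] [ 0.46 -0.28  0.  ]
tip wand 0.58 [380.7 238.3] [0.54 0.34 0.  ]


[... 179 characters left out ...]
-0.31001485209649576, 0.10904906582048988, -0.3021591195372867]
side rack 0.63 [314. 195. 108.  98.] tip rack 0.87 [291.8 207.1] [0.608 0.043 0.   ]

side tin 0.64 [316. 212.  20.  16.] tip tin 0.57 [314.3 212.7] [ 0.655 -0.026  0.   ]

side sleeve 0.86 [320. 296.  32.  26.] side sleeve 0.83 [270. 310.  35.  38.] tip sleeve 0.86 [318.1 296.1] [ 0.449 -0.285  0.   ]
tip sleeve 0.68 [390.5 231.3] [ 0.81  -0.251  0.   ]



wrist 325.19226210127806 325.19226210127806 283.00757003239966 209.77459177384284 [ 0.312 -0.545  0.384] [0.827635721747036, -0.545530871914481, -0.07310631803562516, 0.10986649234303802]


wrist sleeve 0.67 [60. 56. 77. 50.] tip sleeve 0.83 [67.6 56.8] [ 0.299 -0.231  0.   ]
```

View pics/scene0.png

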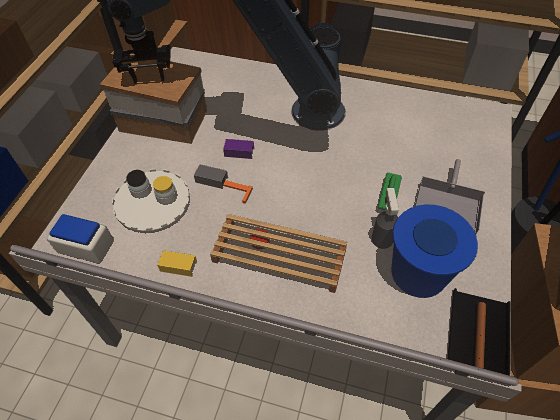

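View pics/side0.png

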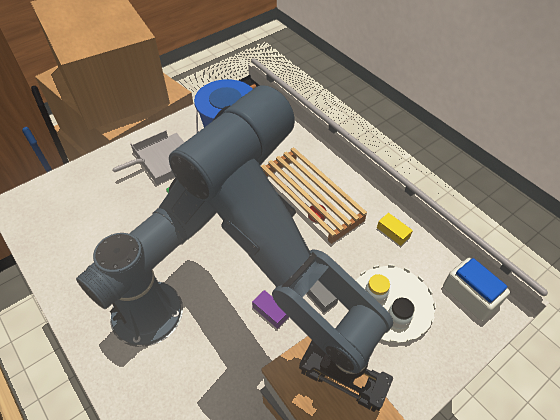

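The scene view shows the grey sleeve at about (210,176), with the wand's shank and hook to (250,196). The purple and yellow look-alikes are at (239,149) and (177,263). The rack is at (280,254), with the red tin under it at (260,240). In the side view the arm hides the wand. I'll move above the wand and measure with the wrist camera.

Run:
```python
from h import *
np.set_printoptions(precision=3,suppress=True)
o=get_obs();M=R.from_quat(o["tool_rot"]).as_matrix();print(M)
print("shift mm",M.T@(np.array([.46,-.24,.25])-o["position"])*1000)
print(np.array(P("wrist")[2]).shape, R.from_quat(P("wrist")[2]).as_matrix())
```

```text
[[ 0.     0.394 -0.919]
 [ 0.    -0.919 -0.394]
 [-1.    -0.    -0.   ]]
shift mm [ -27.451 -223.226 -328.271]
(4,) [[ 0.394 -0.887 -0.241]
 [-0.919 -0.381 -0.102]
 [-0.001  0.262 -0.965]]
```

```bash
python3 -m inch '[[87,[-4,-32,-47],[0,0,0]],[87,[-4,-32,-47],[0,0,0]],[87,[-4,-32,-47],[0,0,0]],[87,[-4,-32,-47],[0,0,0]],[87,[-4,-32,-47],[0,0,0]],[87,[-4,-32,-47],[0,0,0]],[87,[-4,-32,-47],[0,0,0]],[87,[0,0,0],[0,0,0]]]' 30
python3 - <<'E'
from h import *
np.set_printoptions(precision=3,suppress=True)
print(get_obs()["position"],get_obs()["q"])
for n in("wrist","side","scene"):
    im=imaging.camera(n); save(n+"1.png",im); K,c,Rm=P(n)
    for t in("rack","tin","sleeve","wand","wand_hook"):
        for d in imaging.tip_of(n,t)[:2]:
            print(n,"tip",t,round(d["confidence"],2),np.round(d["pixel"],1), onz(n,d["pixel"],0.0))
E
```

```text
time: 2.5
position: [0.4676, -0.2323, 0.2515]
tool_rot: [0.694, 0.139, -0.692, 0.143]
ft_force: [-0.3, -0.1, -0.8]
grip_width: 0.0869
[ 0.468 -0.232  0.252] [-0.675  0.35   1.658 -0.001  1.126  0.496]
wrist tip rack 0.63 [144.2   8.8] [0.616 0.03  0.   ]
wrist tip rack 0.26 [214.8 132.2] [ 0.491 -0.131  0.   ]
wrist tip sleeve 0.95 [237.5 284.1] [ 0.302 -0.234  0.   ]
wrist tip sleeve 0.68 [315.  206.8] [ 0.449 -0.29   0.   ]
wrist tip wand 0.72 [313.5 202.9] [ 0.453 -0.286  0.   ]
wrist tip wand_hook 0.98 [217.3 133.9] [ 0.489 -0.137  0.   ]
side tip rack 0.59 [293.7 204.1] [0.622 0.049 0.   ]
side tip sleeve 0.93 [319.1 297.6] [ 0.448 -0.291  0.   ]
side tip sleeve 0.81 [393.3 229.8] [ 0.823 -0.252  0.   ]
side tip wand 0.55 [292.8 207. ] [0.611 0.041 0.   ]
side tip wand_hook 0.79 [299.2 255.6] [ 0.498 -0.132  0.   ]
side tip wand_hook 0.39 [375.8 296.1] [ 0.592 -0.397  0.   ]
scene tip rack 0.59 [287.1 237.2] [0.618 0.043 0.   ]
scene tip rack 0.58 [261.5 236.4] [ 0.638 -0.039  0.   ]
scene tip tin 0.56 [259.5 239.2] [ 0.65  -0.042 -0.   ]
scene tip sleeve 0.94 [241.4 155.6] [ 0.314 -0.22   0.   ]
scene tip sleeve 0.82 [178.9 270.2] [ 0.829 -0.251  0.   ]
scene tip wand_hook 0.72 [249.1 195.5] [ 0.486 -0.132  0.   ]
```

View pics/wrist1.png

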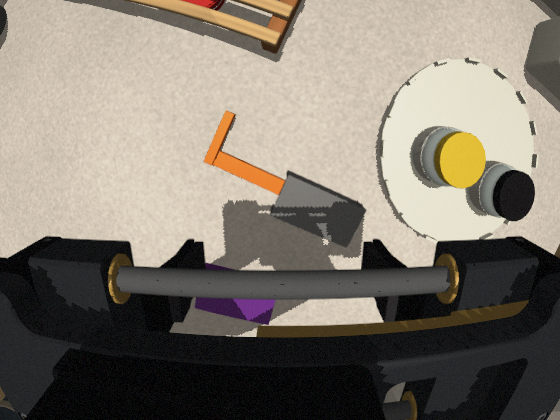

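The wrist view shows the hook bar from (228,112) to (211,162) and the shank running to the sleeve mouth at (283,188). The rack's near corner is at about (277,50), and the purple look-alike is behind. Next I'll compute the wand pose from the orange mask in wrist and scene, and rectify the rack.

Run:
```python
from h import *
from scipy.optimize import least_squares
np.set_printoptions(precision=4,suppress=True)
def omask(n):
    im=cv2.imread(f"pics/{n}1.png"); hsv=cv2.cvtColor(im,cv2.COLOR_BGR2HSV)
    m=cv2.inRange(hsv,(5,170,110),(16,255,255)); k,l,s,c=cv2.connectedComponentsWithStats(m)
    best=[i for i in range(1,k) if s[i,4]>25]; return l,s,best
# corners of the hook bar / shank, wand frame x,y,z
par={n:P(n) for n in("wrist","scene","side")}
seg=[]
for n in par:
    l,s,b=omask(n)
    for i in b:
        ys,xs=np.nonzero(l==i); p=onz(n,(xs.mean(),ys.mean()),.01,par[n]); print(n,s[i],p)
        if np.hypot(p[0]-.475,p[1]+.15)<.05: seg.append((n,np.uint8(l==i)))
import numpy as np
def sil(n,x,y,a,z0=0,x0=55):
    u=np.array([np.cos(a),np.sin(a)]);v=np.array([-u[1],u[0]]); m=np.zeros((420*4,560*4),np.uint8)
    for (xa,xb,ya,yb,h) in((x0,149,-10,10,10),(137,149,-60,10,16)):
        pts=[proj(n,[*(np.array([x,y])+(X*u+Y*v)/1000),Z/1000+z0],par[n]) for X in(xa,xb) for Y in(ya,yb) for Z in(0,h)]
        h_=cv2.convexHull(np.float32(pts)); cv2.fillConvexPoly(m,np.int32(np.round((h_+.5)*4)),255)
    return cv2.resize(m,(560,420),interpolation=cv2.INTER_AREA)/255.
from scipy.optimize import minimize
def cost(p,S,z=0): return sum(np.abs(cv2.GaussianBlur(sil(n,p[0],p[1],p[2],z,p[3]*1000),(0,0),1)-cv2.GaussianBlur(m.astype(float),(0,0),1)).sum()/m.sum() for n,m in S)
for S in([s for s in seg if s[0]=="wrist"],[s for s in seg if s[0]=="scene"],seg):
    r=min((minimize(cost,[.447,-.29,a,.05],args=(S,),method="Nelder-Mead",options=dict(initial_simplex=[[.447,-.29,a,.05],[.46,-.29,a,.05],[.447,-.275,a,.05],[.447,-.29,a+.15,.05],[.447,-.29,a,.065]],maxiter=250)) for a in(1.2,1.35)),key=lambda r:r.fun)
    print([s[0] for s in S],r.x,np.degrees(r.x[2]),r.fun)
# height check: hook point two views
# rectified rack at z=.052 from scene: 1.6 px/mm, origin x .53 y -.27
im=cv2.imread("pics/scene1.png"); 
X,Y=np.meshgrid(.53+np.arange(300)/1000,-.27+np.arange(560)/1000,indexing="ij")
K,c,q=par["scene"];Rm=R.from_quat(q).as_matrix();V=(np.stack([X-c[0],Y-c[1],0*X+.052-c[2]],-1))@Rm
o=cv2.remap(im,np.float32(V[...,0]/V[...,2]*K[0,0]+K[0,2]),np.float32(V[...,1]/V[...,2]*K[1,1]+K[1,2]),cv2.INTER_CUBIC)
o=cv2.resize(o,None,fx=1.4,fy=1.4)
for i in range(0,300,50): cv2.putText(o,f"{.53+i/1000:.2f}",(0,int(i*1.4)+4),0,.35,(255,0,0))
cv2.imwrite("pics/rect1.png",o)
```

```text
wrist [ 204  111   81   84 1662] [ 0.469 -0.175  0.01 ]
scene [223 181  29  20 167] [ 0.4695 -0.1737  0.01  ]
side [290 251  20  30 167] [ 0.4688 -0.1679  0.01  ]
['wrist'] [ 0.4555 -0.2825  1.525   0.0458] 87.37344118170078 0.11803432208624137
['scene'] [ 0.4491 -0.2841  1.5008  0.0519] 85.98674620559551 0.432971525995867
['wrist', 'scene', 'side'] [ 0.4568 -0.2828  1.5445  0.0655] 88.49204499830557 1.3463617625695525
```

View pics/rect1.png

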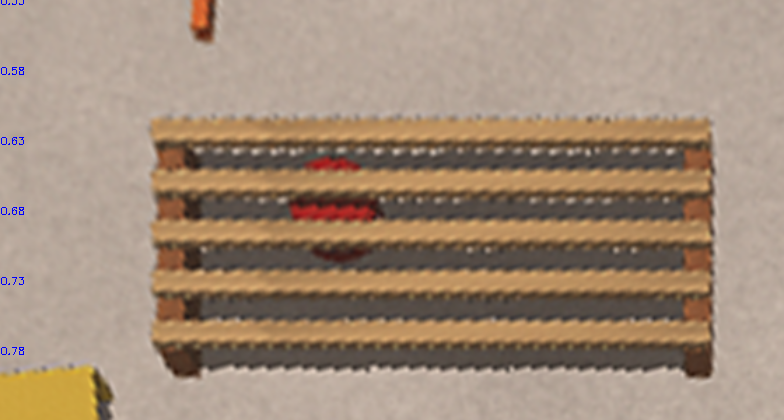

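In the rectified view (1.4 px/mm, left edge y=-0.27) the rack is almost axis-aligned. Its front edge is at x≈0.616, y runs from -0.161 to 0.238, and the tin shows around columns 290–378. The wrist and scene fits agree on the wand: about (0.456,-0.283), heading about 87°. I'll turn the jaws across the shank, then compute the descent.

```bash
python3 -m inch '[[87,[20,0,0],[-9.2,0,0]],[87,[20,0,0],[-9.2,0,0]],[87,[20,0,0],[-9.2,0,0]],[87,[20,0,0],[-9.2,0,0]],[87,[20,0,0],[-9.2,0,0]],[87,[20,0,0],[-9.2,0,0]],[87,[0,0,0],[-9,0,0]],[87,[0,0,0],[0,0,0]]]'
cat >> h.py <<'E'
def to(x,y,z,head):
    """shift (tool mm, from present pose) and turn about tool x so that -z of tool has heading head (deg)"""
    o=get_obs();M=R.from_quat(o["tool_rot"]).as_matrix(); h=np.degrees(np.arctan2(-M[1,2],-M[0,2]))
    d=M.T@(np.array([x,y,z])-o["position"])*1000
    print("pos",o["position"].round(4),"head",round(h,1),"shift",d.round(1),"turn x",round(-((head-h+180)%360-180),1),"tilt z",M[2].round(3),"q",o["q"].round(2),"t",round(o["time"],2),"F",o["ft_force"].round(1),"w",round(o["grip_width"],4))
E
python3 - <<'E'
from h import *
to(.4597,-.1906,.004,87)
imaging.camera("wrist"); 
for t in("wand_hook","wand","sleeve"):
    for d in imaging.tip_of("wrist",t)[:2]: print(t,round(d["confidence"],2),onz("wrist",d["pixel"],.005 if t=="wand_hook" else 0))
im=imaging.camera("wrist");save("wrist2.png",im)
K=P("wrist")
hsv=cv2.cvtColor(im,cv2.COLOR_RGB2HSV);m=cv2.inRange(hsv,(5,170,110),(16,255,255))
ys,xs=np.nonzero(m);pts=np.array([onz("wrist",(x,y),.01,K)[:2] for x,y in zip(xs,ys)])*1000
sel=pts[(pts[:,1]<-155)&(pts[:,1]>-230)]
for a in range(-230,-155,10):
    s=sel[(sel[:,1]>a)&(sel[:,1]<a+10)]
    if len(s):print(a+5,s[:,0].min().round(1),s[:,0].max().round(1))
print("all y",pts[:,1].min(),pts[:,1].max(),"xmax",pts[:,0].max())
E
```

```text
time: 4.4
position: [0.4687, -0.2371, 0.1283]
tool_rot: [-0.504, -0.492, 0.505, -0.499]
ft_force: [0.9, 0.2, -0.1]
grip_width: 0.0869
pos [ 0.4687 -0.2371  0.1283] head 89.0 shift [123.8 -10.7 -47.3] turn x 2.0 tilt z [-1.     0.007  0.008] q [-0.68  0.53  1.78 -0.    0.82 -0.66] t 4.4 F [ 0.9  0.2 -0.1] w 0.0869
wand_hook 0.57 [ 0.48880867 -0.13359173  0.005     ]
wand_hook 0.42 [ 0.45274803 -0.28075324  0.005     ]
sleeve 0.76 [ 0.45189674 -0.28279291  0.        ]
sleeve 0.65 [ 0.2982434  -0.22797586  0.        ]
-225 450.2 468.8
-215 450.4 469.0
-205 450.7 470.0
-195 451.0 470.2
-185 452.2 470.4
-175 452.4 471.4
-165 452.7 471.6
-155 453.8 471.7
all y -233.43059953538287 -32.26007099079475 xmax 698.5844325339544
```

```bash
python3 -m inch '[[70,[0,-5,-24],[1.5,0,0]],[70,[0,-5,-23],[0,0,0]],[70,[45,0,0],[0,0,0]],[70,[45,0,0],[0,0,0]],[70,[0,0,0],[0,0,0]]]' 20; python3 -c "
from h import *
to(.4606,-.190,.003,87.5)"
```

```text
time: 5.28
position: [0.4635, -0.1894, 0.0391]
tool_rot: [0.512, 0.481, -0.511, 0.495]
ft_force: [-0.9, 0.7, -0.4]
grip_width: 0.0701
pos [ 0.4635 -0.1894  0.0391] head 87.4 shift [36.1 -3.4  0.3] turn x -0.1 tilt z [-1.     0.015  0.013] q [-0.61  0.67  1.9  -0.01  0.56 -0.56] t 5.28 F [-0.9  0.7 -0.4] w 0.0701
```

```bash
python3 -m inch '[[70,[20,-3,0],[0,0.7,-0.8]],[70,[15,0,0],[0,0,0]],[70,[0,0,0],[0,0,0]],[10,[0,0,0],[0,0,0]],[10,[0,0,0],[0,0,0]],[10,[0,0,0],[0,0,0]],[10,[0,0,0],[0,0,0]]]' 25; python3 -c "
from h import *
to(.4606,-.190,.003,87.5)"
```

```text
time: 6.15
position: [0.4648, -0.191, 0.0098]
tool_rot: [0.512, 0.484, -0.51, 0.493]
ft_force: [0.8, 0.2, -0.8]
grip_width: 0.0377
pos [ 0.4648 -0.191   0.0098] head 87.5 shift [ 6.7 -4.3 -0.8] turn x -0.0 tilt z [-1.     0.011  0.007] q [-0.61  0.73  1.9   0.    0.5  -0.57] t 6.15 F [ 0.8  0.2 -0.8] w 0.0377
```

```bash
python3 -m inch '[[37,[8,-4,0],[0,0,-0.5]],[37,[0,0,0],[0,0,0]],[10,[0,0,0],[0,0,0]],[10,[0,0,0],[0,0,0]],[10,[0,0,0],[0,0,0]],[10,[0,0,0],[0,0,0]]]' 25; python3 -c "
from h import *
to(.4606,-.190,.003,87.5)"
```

```text
time: 6.9
position: [0.4604, -0.1908, 0.0009]
tool_rot: [-0.51, -0.487, 0.512, -0.491]
ft_force: [0.1, -0.1, -0.8]
grip_width: 0.0196
pos [ 0.4604 -0.1908  0.0009] head 87.4 shift [-2.1  0.2 -0.8] turn x -0.1 tilt z [-1.     0.001  0.006] q [-0.61  0.75  1.9  -0.01  0.49 -0.56] t 6.9 F [ 0.1 -0.1 -0.8] w 0.0196
```

```bash
python3 -m inch '[[10,[-3,0,0],[0,0,0]],[10,[0,0,-20],[0,0,0]],[10,[0,0,-22],[0,0,0]],[10,[0,0,-22],[0,0,0]],[10,[0,0,-22],[0,0,0]],[10,[0,0,-22],[0,0,0]],[10,[0,0,-22],[0,0,0]],[10,[0,0,0],[0,0,0]]]' 25; python3 -c "
from h import *
to(.4656,-.06,.002,87.5)
save('side2.png',imaging.camera('side'));save('w3.png',imaging.camera('wrist'))"
```

```text
time: 7.9
position: [0.463, -0.0493, 0.0036]
tool_rot: [-0.509, -0.489, 0.513, -0.489]
ft_force: [0.7, -0.2, -0.8]
grip_width: 0.0196
pos [ 0.463  -0.0493  0.0036] head 87.5 shift [ 1.6  3.1 10.6] turn x 0.0 tilt z [-1.    -0.004  0.004] q [-0.34  0.73  1.98 -0.01  0.44 -0.29] t 7.9 F [ 0.7 -0.2 -0.8] w 0.0196
```

View pics/w3.png

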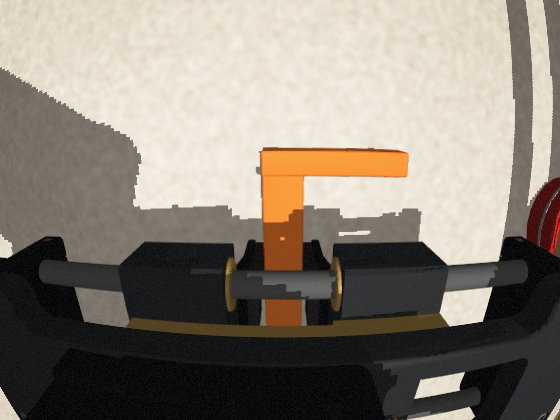

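The wand is out of the sleeve and still held by the shank; its bar shows at (265–407,163). Now I'll lower it, let go and rise.

```bash
python3 -m inch '[[10,[4,0,0],[0,0,0]],[10,[0,0,0],[0,0,0]],[60,[0,0,0],[0,0,0]],[60,[0,0,0],[0,0,0]],[60,[0,0,0],[0,0,0]],[60,[0,0,0],[0,0,0]],[60,[-45,0,0],[0,0,0]],[60,[-45,0,0],[0,0,0]],[60,[-20,0,30],[0,0,0]],[60,[0,0,30],[0,0,0]],[60,[0,0,30],[0,0,0]],[60,[0,0,0],[0,0,0]]]' 25
python3 - <<'E'
from h import *
im=imaging.camera("wrist");save("w4.png",im);K=P("wrist")
hsv=cv2.cvtColor(im,cv2.COLOR_RGB2HSV);m=cv2.inRange(hsv,(5,170,60),(16,255,255))
ys,xs=np.nonzero(m);pts=np.array([onz("wrist",(x,y),.01,K)[:2] for x,y in zip(xs,ys)])*1000
print(pts.min(0),pts.max(0))
s=[]
for a in range(-130,0,10):
    p=pts[(pts[:,1]>a)&(pts[:,1]<a+10)&(pts[:,0]<490)]
    if len(p)>20:s.append((a+5,(np.percentile(p[:,0],2)+np.percentile(p[:,0],98))/2,np.ptp(p[:,0])))
print(np.round(s,1))
for d in imaging.tip_of("wrist","wand_hook")[:1]: print(d["confidence"],onz("wrist",d["pixel"],.005))
to(.459,-.141,.003,87.5)
E
```

```text
time: 9.5
position: [0.4587, -0.1442, 0.1123]
tool_rot: [-0.509, -0.488, 0.514, -0.488]
ft_force: [0.7, 0.5, -0.1]
grip_width: 0.0601
[ 452.02838228 -175.78691408] [752.9129471   11.14268542]
[[-125.   460.4   10.8]
 [-115.   460.7   10.2]
 [ -95.   461.4   18.7]
 [ -85.   461.7   19. ]
 [ -75.   462.2   19.7]
 [ -65.   462.4   19.6]
 [ -55.   463.4   19.3]
 [ -45.   461.9   18.7]
 [ -35.   464.    18.7]
 [ -25.   464.4   18.7]
 [ -15.   464.9   18.7]
 [  -5.   472.8   34.1]]
0.85 [0.49136138 0.01014766 0.005     ]
pos [ 0.4577 -0.142   0.112 ] head 87.4 shift [109.    2.   -1.4] turn x -0.1 tilt z [-1.    -0.007  0.003] q [-0.53  0.52  1.89 -0.01  0.74 -0.48] t 9.6 F [ 0.2 -0.1  0.3] w 0.0603
```

View pics/w4.png

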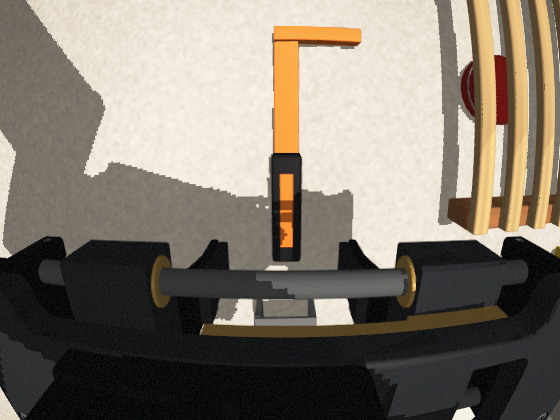

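The wand lies free and flat, with the handle at about (0.459,-0.139). I'm descending to take the black handle.

```bash
python3 -m inch '[[60,[36,3,-2],[0,0,0.4]],[60,[36,0,0],[0,0,0]],[60,[34,0,0],[0,0,0]],[60,[2,0,0],[0,0,0]],[60,[0,0,0],[0,0,0]]]' 40; python3 -c "
from h import *
to(.4595,-.139,.003,87.5)"
```

```text
time: 10.22
position: [0.4597, -0.1346, 0.0018]
tool_rot: [-0.509, -0.491, 0.51, -0.49]
ft_force: [0.1, -0.2, 0.3]
grip_width: 0.06
pos [ 0.4597 -0.1346  0.0018] head 87.8 shift [-1.2  0.   4.4] turn x 0.3 tilt z [-1.    -0.002  0.001] q [-0.52  0.74  1.95 -0.    0.46 -0.48] t 10.22 F [ 0.1 -0.2  0.3] w 0.06
```

```bash
python3 -m inch '[[60,[0,0,8],[0,0,0]],[10,[-1,0,0],[0,0,0]],[10,[0,0,0],[0,0,0]],[10,[0,0,0],[0,0,0]],[10,[0,0,0],[0,0,0]],[10,[0,0,0],[0,0,0]]]' 40
python3 - <<'E'
from h import *
from scipy.optimize import minimize
to(.4595,-.139,.003,87.5)
W=None
def red(im):
    hsv=cv2.cvtColor(im,cv2.COLOR_RGB2HSV); return (((hsv[...,0]<4)|(hsv[...,0]>172))&(hsv[...,1]>150)&(hsv[...,2]>40))
D=[]
for n in("scene","side","wrist"):
    im=imaging.camera(n);par=P(n);save(n+"5.png",im);m=red(im);ys,xs=np.nonzero(m)
    pts=np.array([onz(n,(x,y),.026,par)[:2] for x,y in zip(xs,ys)]).reshape(-1,2)
    k=(np.abs(pts[:,0]-.67)<.09)&(np.abs(pts[:,1]+.035)<.08);pts=pts[k];D.append(pts)
    if len(pts)>5: print(n,len(pts),pts.min(0),pts.max(0))
    for t in("rack","tin"):
        for d in imaging.tip_of(n,t)[:1]: print(n,t,round(d["confidence"],2),onz(n,d["pixel"],0))
E
```

```text
time: 10.98
position: [0.4613, -0.144, 0.0066]
tool_rot: [-0.51, -0.488, 0.51, -0.492]
ft_force: [-0.5, 0.2, -0.8]
grip_width: 0.0237
pos [ 0.4613 -0.144   0.0066] head 87.8 shift [ 3.5 -2.  -5. ] turn x 0.3 tilt z [-1.     0.004  0.004] q [-0.53  0.73  1.94 -0.    0.47 -0.49] t 10.97 F [-0.5  0.2 -0.8] w 0.0237
scene 79 [ 0.62692036 -0.06879219] [ 0.69879948 -0.00937259]
scene rack 0.69 [0.62188254 0.0511404  0.        ]
scene tin 0.56 [ 0.64817058 -0.04278233  0.        ]
side 34 [ 0.6441984  -0.06696852] [ 0.68184316 -0.01059564]
side tin 0.64 [ 0.65243745 -0.03379899  0.        ]
wrist 1342 [ 0.60034884 -0.06895759] [ 0.62449151 -0.01587523]
```

Run:
```python
from h import *
np.set_printoptions(precision=4,suppress=True)
im=cv2.imread("pics/wrist5.png")[:,:,::-1].copy();par=P("wrist")
hsv=cv2.cvtColor(im,cv2.COLOR_RGB2HSV); m=(((hsv[...,0]<6)|(hsv[...,0]>170))&(hsv[...,1]>130)&(hsv[...,2]>30))
ys,xs=np.nonzero(m)
pts=np.array([onz("wrist",(x,y),0.,par) for x,y in zip(xs,ys)])
k=(np.abs(pts[:,0]-.67)<.12)&(np.abs(pts[:,1]+.04)<.09); pts=pts[k]
i=pts[:,0].argmin();print("front bottom",pts[i],np.percentile(pts[:,0],1),"pix",xs[k].min(),xs[k].max(),ys[k].min(),ys[k].max(),par[1])
# scene: overlay hypotheses: fraction of red pixels outside predicted tin silhouette
S=cv2.imread("pics/scene5.png");ps=P("scene");o=cv2.resize(S[200:300,190:370],None,fx=4,fy=4,interpolation=cv2.INTER_CUBIC)
def circ(o,cx,cy,z,col,n="scene",par=ps,f=4,off=(190,200)):
    p=np.array([proj(n,[cx+.032*np.cos(a),cy+.032*np.sin(a),z],par) for a in np.linspace(0,6.28,50)])
    cv2.polylines(o,[np.int32((p-off+.5)*f)],True,col,1)
for z in(0,.026): circ(o,.662,-.039,z,(255,255,0)if z else (255,0,0))
for x,y in((0,-.2),(0,.2),(.16,.2),(.16,-.2)):
    p=proj("scene",[.6155+x,.0385+y,.052],ps);cv2.circle(o,tuple(np.int32((p-(190,200)+.5)*4)),3,(0,255,0),1)
w=im[:,:,::-1].copy()
for z in(0,.026): circ(w,.662,-.039,z,(255,255,0)if z else(255,0,0),"wrist",par,1,(0,0))
w=w[20:260,300:560]
w=cv2.resize(w,(433,400));o=np.hstack([cv2.resize(o,(720,400)),w]);o=cv2.resize(o,(798,277))
cv2.imwrite("pics/tin5.png",np.vstack([o,cv2.resize(cv2.imread("pics/side5.png")[170:310,230:430],(400,280),interpolation=cv2.INTER_CUBIC)@np.eye(3) if 0 else np.zeros((1,798,3),np.uint8)]))
```

```text
front bottom [ 0.6247 -0.0379  0.    ] 0.62598233995495 pix 534 559 41 130 [ 0.4635 -0.0712  0.1677]
```

View pics/tin5.png

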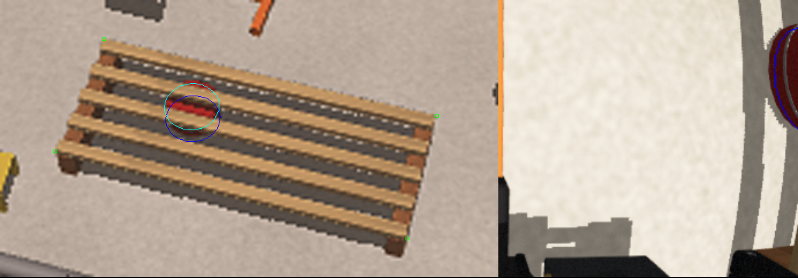

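The overlay matches the rack corners, and puts the tin at about (0.657,-0.039), so its rear edge is at x≈0.689. I'll lift the wand, move clear of the rack and turn it to heading 0.

```bash
python3 -m inch '[[10,[-8,-12,-38],[0,0,0]],[10,[-8,-12,-38],[0,0,0]],[10,[-8,-12,-38],[0,0,0]],[10,[0,0,0],[9.8,0,0]],[10,[0,0,0],[9.8,0,0]],[10,[0,0,0],[9.8,0,0]],[10,[0,0,0],[9.8,0,0]],[10,[0,0,0],[9.8,0,0]],[10,[0,0,0],[9.8,0,0]],[10,[0,0,0],[9.8,0,0]],[10,[0,0,0],[9.8,0,0]],[10,[0,0,0],[9.4,0,0]]]'
python3 - <<'E'
from h import *
to(.425,.075,.006,0)
im=imaging.camera("wrist")
o=get_obs()
for z in(.005,.03):
    for d in imaging.tip_of("wrist","wand_hook")[:1]: print(d["confidence"],(onz("wrist",d["pixel"],z)-o["position"])*1000)
E
```

```text
time: 12.92
position: [0.4271, -0.0246, 0.0286]
tool_rot: [-0.707, 0.019, 0.707, 0.017]
ft_force: [-0.4, -0.5, -1.0]
grip_width: 0.0241
pos [ 0.4271 -0.0246  0.0286] head -2.9 shift [ 22.3 -99.4   7.1] turn x -2.9 tilt z [-1.     0.003  0.001] q [-0.32  0.66  2.07 -0.01  0.41  1.31] t 12.93 F [-0.4 -0.5 -1. ] w 0.0241
```

```bash
python3 -m inch '[[10,[0,-35,0],[-2.9,0,0]],[10,[0,-35,0],[0,0,0]],[10,[0,-33,0],[0,0,0]],[10,[8,0,0],[0,0,0]],[10,[0,0,0],[0,0,0]]]'
python3 - <<'E'
from h import *
to(.425,.075,.008,0)
im=imaging.camera("wrist");par=P("wrist");save("w6.png",im);o=get_obs()["position"]
hsv=cv2.cvtColor(im,cv2.COLOR_RGB2HSV);m=cv2.inRange(hsv,(5,170,60),(16,255,255))
ys,xs=np.nonzero(m);z=o[2]-.0066+.01
pts=(np.array([onz("wrist",(x,y),z,par)[:2] for x,y in zip(xs,ys)])-o[:2])*1000
pts=pts[(pts[:,0]<190)&(np.abs(pts[:,1])<80)]
for a in range(40,190,8):
    p=pts[(pts[:,0]>a)&(pts[:,0]<a+8)]
    if len(p)>10:print(a+4,np.percentile(p[:,1],[2,98]).round(1),len(p))
E
```

```text
time: 13.7
position: [0.4288, 0.0798, 0.0194]
tool_rot: [0.707, 0.006, -0.707, 0.009]
ft_force: [-0.0, -0.2, -1.6]
grip_width: 0.0238
pos [0.4288 0.0798 0.0194] head 1.2 shift [11.4  4.7  3.9] turn x 1.2 tilt z [-1.     0.004 -0.   ] q [-0.07  0.68  2.05 -0.01  0.41  1.49] t 13.7 F [-0.  -0.2 -1.6] w 0.0238
44 [-7.2 11.5] 101
52 [-7.4 11.5] 650
60 [-7.2 11.6] 652
68 [-7.  12.2] 678
76 [-6.8 11.8] 659
84 [-6.6 12. ] 654
92 [-6.4 12.2] 658
100 [-6.3 12.5] 650
108 [-6.1 12.5] 620
116 [-6.  12.7] 609
124 [-5.9 12.9] 592
132 [-5.8 13.1] 480
140 [-54. -26.] 195
```

View pics/w6.png

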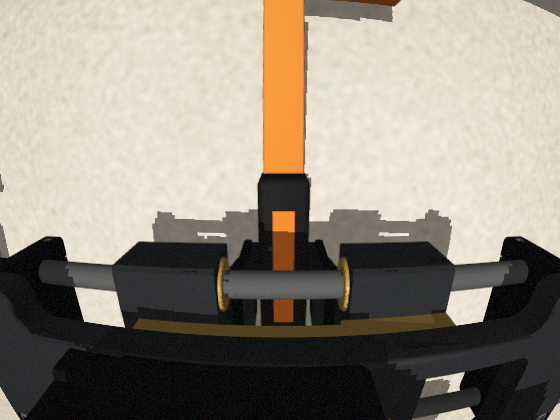

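```bash
python3 -m inch '[[10,[11,2,0],[1.2,0,0]],[10,[0,0,0],[0,0,0]],[10,[0,0,-25],[0,0,0]],[10,[0,0,-27],[0,0,0]],[10,[0,0,-27],[0,0,0]],[10,[0,0,-27],[0,0,0]],[10,[0,0,-20],[0,0,0]],[10,[0,0,0],[0,0,0]]]'
python3 - <<'E'
from h import *
to(.563,.006,.007,0)
for n in("scene","side"): save(n+"7.png",imaging.camera(n))
E
```

```text
time: 14.75
position: [0.5525, 0.0718, 0.0068]
tool_rot: [-0.703, 0.004, 0.712, 0.002]
ft_force: [0.2, 0.2, 0.3]
grip_width: 0.0237
pos [0.5525 0.0718 0.0068] head -0.5 shift [ -0.1  65.7 -11.1] turn x -0.5 tilt z [-1.     0.003  0.013] q [-0.07  0.77  1.74 -0.01  0.65  1.52] t 14.75 F [0.2 0.2 0.3] w 0.0237
```

```bash
python3 -m inch '[[10,[-1,0,-14],[0,0.7,0]],[10,[0,0,0],[0,0,0]],[10,[0,18,0],[-0.5,0,0]],[10,[0,18,0],[0,0,0]],[10,[0,16,0],[0,0,0]],[10,[0,0,0],[0,0,0]]]'
python3 - <<'E'
from h import *
to(.563,.006,.007,0)
o=[]
for n,(r,c) in(("scene",(200,190)),("side",(170,250))):
    im=imaging.camera(n);save(n+"8.png",im);o.append(cv2.resize(im[r:r+90,c:c+130],(400,277),interpolation=cv2.INTER_CUBIC))
im=imaging.camera("wrist");o.append(cv2.resize(im[:260],(400,186)))
a=np.zeros((470,800,3),np.uint8);a[:277,:400]=o[0];a[:277,400:]=o[1];a[280:466,:400]=o[2];save("m8.png",a)
E
```

```text
time: 15.6
position: [0.5617, 0.018, 0.0066]
tool_rot: [-0.704, 0.001, 0.71, -0.001]
ft_force: [-1.0, -0.4, 0.4]
grip_width: 0.024
pos [0.5617 0.018  0.0066] head 0.0 shift [-0.4 12.  -1.3] turn x 0.0 tilt z [-1.     0.002  0.008] q [-0.16  0.77  1.73 -0.01  0.65  1.41] t 15.6 F [-1.  -0.4  0.4] w 0.024
```

View pics/m8.png

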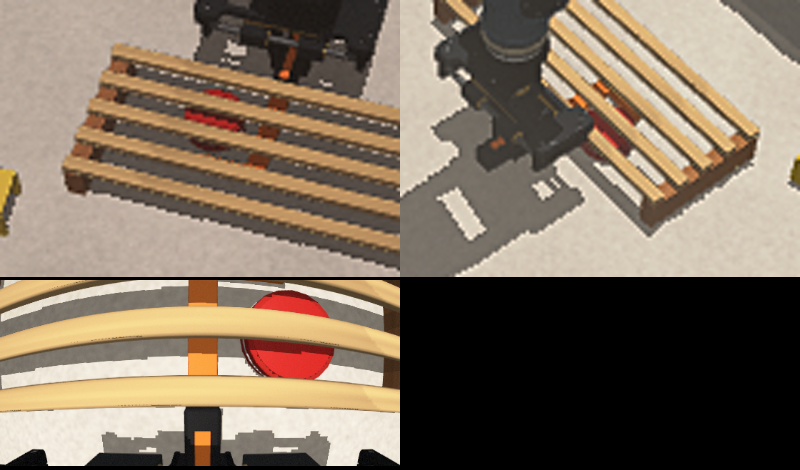

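The picture shows the shank left of the tin and the bar behind it; the tin has not moved and the gap is about 15 mm. I'll close the gap and pull gently.

```bash
python3 -m inch '[[10,[0,6,0],[0,0,0]],[10,[0,5,0],[0,0,0]],[10,[0,0,8],[0,0,0]],[10,[0,0,8],[0,0,0]],[10,[0,0,8],[0,0,0]],[10,[0,0,10],[0,0,0]],[10,[0,0,10],[0,0,0]],[10,[0,0,10],[0,0,0]],[10,[0,0,10],[0,0,0]],[10,[0,0,10],[0,0,0]]]'
python3 - <<'E'
from h import *
to(.435,.006,.007,0)
im=imaging.camera("wrist");save("w9.png",im)
E
```

```text
time: 17.0
position: [0.4821, 0.0088, 0.0072]
tool_rot: [-0.704, -0.001, 0.71, -0.002]
ft_force: [0.9, 0.6, -1.0]
grip_width: 0.0239
pos [0.4821 0.0088 0.0072] head 0.3 shift [ 0.7  2.6 47.1] turn x 0.3 tilt z [-1.     0.002  0.009] q [-0.21  0.73  1.93 -0.01  0.49  1.36] t 17.0 F [ 0.9  0.6 -1. ] w 0.0239
```

View pics/w9.png

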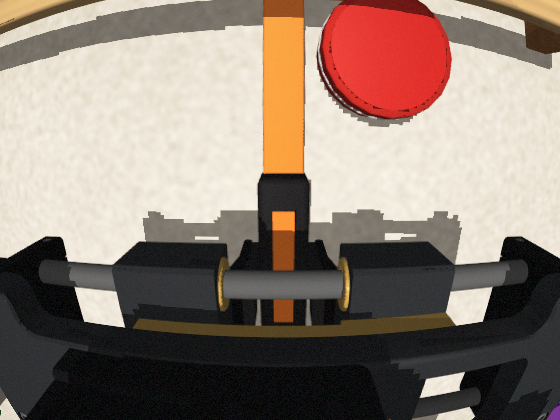

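The tin is following the bar; it sits at (385,55), clear of the gripper. I'll pull the rest of the way, then settle and let go.

```bash
python3 -m inch '[[10,[0,0,10],[0,0,0]],[10,[0,0,10],[0,0,0]],[10,[0,0,10],[0,0,0]],[10,[0,0,10],[0,0,0]],[10,[0,0,8],[0,0,0]],[10,[0,0,5],[0,0,0]],[10,[0,0,2],[0,0,0]],[10,[1,0,0],[0,0,0]],[10,[0,0,0],[0,0,0]]]'
python3 - <<'E'
from h import *
to(.43,.006,.006,0)
im=imaging.camera("wrist");par=P("wrist")
hsv=cv2.cvtColor(im,cv2.COLOR_RGB2HSV);m=(((hsv[...,0]<4)|(hsv[...,0]>172))&(hsv[...,1]>150)&(hsv[...,2]>40))
ys,xs=np.nonzero(m);p=np.array([onz("wrist",(x,y),.026,par)[:2] for x,y in zip(xs,ys)]);p=p[(p[:,0]<.7)&(np.abs(p[:,1]+.04)<.08)];print(np.percentile(p,[1,99],axis=0),"pix rows",ys.min())
for d in imaging.tip_of("scene","tin")[:1]:pass
imaging.camera("scene")
for t in("tin","wand_hook"):
    for d in imaging.tip_of("scene",t)[:1]:print(t,round(d["confidence"],2),onz("scene",d["pixel"],0))
E
```

```text
time: 18.18
position: [0.421, 0.0088, 0.0069]
tool_rot: [-0.703, -0.001, 0.712, -0.002]
ft_force: [-1.3, -0.4, 0.8]
grip_width: 0.0236
pos [0.421  0.0088 0.0069] head 0.2 shift [ 0.8  2.9 -9. ] turn x 0.2 tilt z [-1.     0.001  0.013] q [-0.24  0.71  2.08 -0.01  0.36  1.33] t 18.18 F [-1.3 -0.4  0.8] w 0.0236
[[ 0.49823019 -0.0663251 ]
 [ 0.55222211 -0.00719814]] pix rows 0
tin 0.66 [ 0.51389277 -0.04311914  0.        ]
wand_hook 0.8 [ 0.56498098 -0.02102088  0.        ]
```

```bash
python3 -m inch '[[50,[0,0,0],[0,0,0]],[50,[0,0,0],[0,0,0]],[50,[0,0,0],[0,0,0]],[50,[0,0,0],[0,0,0]],[50,[-20,0,0],[0,0,0]],[50,[-40,0,0],[0,0,0]],[50,[-50,0,0],[0,0,0]],[50,[-50,0,0],[0,0,0]],[50,[-20,0,0],[0,0,0]],[50,[0,0,0],[0,0,0]],[50,[0,0,0],[0,0,0]]]'
python3 - <<'E'
from h import *
to(.43,.006,.006,0)
w=imaging.camera("wrist");par=P("wrist")
for t in("tin","wand_hook","rack","wand"):
    for d in imaging.tip_of("wrist",t)[:1]:print(t,round(d["confidence"],2),onz("wrist",d["pixel"],0,par))
s=imaging.camera("scene");d=imaging.camera("side")
for t in("tin","wand_hook","wand"):
    for e in imaging.tip_of("scene",t)[:1]:print(t,round(e["confidence"],2),onz("scene",e["pixel"],0))
for n,T in(("scene",("bucket","dustpan","brush","spray","turntable_rim","jar_a")),):
    for t in T:
        new=[onz(n,e["pixel"],0)[:2].round(3) for e in imaging.tip_of(n,t)[:2]];print(t,new)
save("m10.png",np.hstack([cv2.resize(w,(400,300)),cv2.resize(s,(400,300))]))
a=cv2.imread("pics/scene0.png").astype(int)[:,:,::-1];df=np.abs(a-s).max(2)>40
k,l,st,c=cv2.connectedComponentsWithStats(np.uint8(df));print([tuple(x) for x in st[1:] if x[4]>40])
E
```

```text
time: 19.8
position: [0.4231, 0.0089, 0.1912]
tool_rot: [-0.702, -0.001, 0.712, -0.002]
ft_force: [-0.0, 0.6, 0.1]
grip_width: 0.05
pos [0.4231 0.0089 0.1912] head 0.2 shift [185.1   2.8  -9.5] turn x 0.2 tilt z [-1.     0.001  0.014] q [-0.24  0.32  1.94 -0.01  0.9   1.33] t 19.8 F [-0.   0.6  0.1] w 0.05
tin 0.7 [ 0.52869827 -0.03572165  0.        ]
wand_hook 0.7 [ 0.57285601 -0.01370742  0.        ]
rack 0.82 [0.61276397 0.03795055 0.        ]
wand 0.98 [0.42457959 0.01167974 0.        ]
tin 0.66 [ 0.51919306 -0.03183715  0.        ]
wand_hook 0.88 [ 0.55440748 -0.01393255  0.        ]
wand 0.81 [0.4214941  0.01758616 0.        ]
bucket [array([0.622, 0.484]), array([0.537, 0.341])]
dustpan [array([0.385, 0.53 ])]
brush [array([0.362, 0.346])]
spray [array([0.532, 0.341]), array([0.422, 0.012])]
turntable_rim []
jar_a [array([ 0.564, -0.416]), array([ 0.57, -0.5 ])]
[(np.int32(108), np.int32(0), np.int32(37), np.int32(35), np.int32(829)), (np.int32(243), np.int32(0), np.int32(13), np.int32(26), np.int32(127)), (np.int32(271), np.int32(1), np.int32(17), np.int32(44), np.int32(304)), (np.int32(284), np.int32(0), np.int32(16), np.int32(14), np.int32(85)), (np.int32(360), np.int32(0), np.int32(43), np.int32(19), np.int32(522)), (np.int32(309), np.int32(17), np.int32(11), np.int32(10), np.int32(60)), (np.int32(364), np.int32(27), np.int32(37), np.int32(37), np.int32(824)), (np.int32(113), np.int32(31), np.int32(87), np.int32(56), np.int32(2504)), (np.int32(313), np.int32(39), np.int32(8), np.int32(15), np.int32(44)), (np.int32(205), np.int32(62), np.int32(173), np.int32(163), np.int32(6649)), (np.int32(337), np.int32(63), np.int32(59), np.int32(38), np.int32(1005)), (np.int32(222), np.int32(179), np.int32(31), np.int32(25), np.int32(254)), (np.int32(250), np.int32(235), np.int32(19), np.int32(7), np.int32(70))]
```

View pics/m10.png

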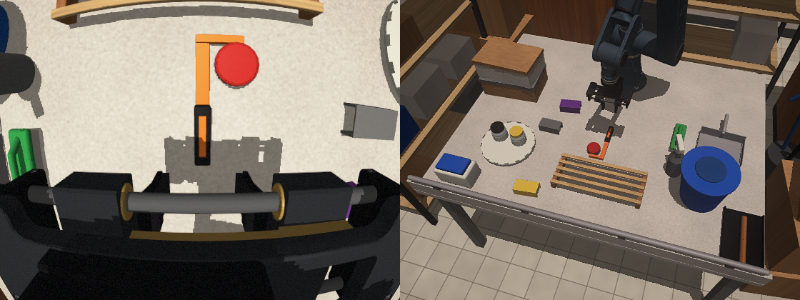

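Both lie flat in front of the rack (hook at x≈0.573, rack edge at x≈0.615), and nothing else has moved. I'm handing in.

```bash
python3 -c "
from h import *
print(robot.hand_in())"
```

```text
the job is handed in; nothing more can be done
None
```

The job is done and handed in at about 20 s of the 54 s allowed. I pulled the wand out of the grey sleeve by its bare shank, laid it on the shelf and let go. I then took it by the black handle, hooked it behind the tin under the rack, dragged the tin out and let go again.

**Last checks**
- **Positions:** The wrist camera put the tin's centre at about (0.529, -0.036) and the outer face of the hook at x≈0.573, against the rack's front edge at x≈0.613–0.616. The tin and wand therefore lie at least 40 mm in front of the rack. They looked flat in the last pictures.
- **Robot:** The gripper was about 0.19 m up and touching nothing. The wrist force readings I took stayed below about 2 N, and the gripper never came near the tin.
- **Other things:** Comparing the scene picture with the first one showed large changes only from the arm and its shadow, the wand and the tin. I saw nothing else move.

**Disagreements**
- **Scene camera:** It put the hook and tin 10–18 mm nearer the robot than the wrist camera did. Either reading leaves both in front of the rack.
- **Turntable rim:** The network did not find it in the last picture, so I could only check the turntable by eye.
- **Stillness:** I compared no two late pictures to confirm that the tin and wand were still.

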